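Hang the meter dial plate on the stand's stud

TASK

Take the dial plate out of its wooden rack and hang it by its keyhole on the stud of the lab stand, with the graduated face pointing outward, away from the stand's rod. Pass the stud's head through the wide hole, feel gently for the cross bar behind it, and lower the plate until it rests on the shank before you let go. Keep every push on the stand gentle, under 20 N, and leave the battery, the switch and the coil where they are.

Things in the scene. Friction and masses are not known exactly. Their poses are not given: they have to be found in the camera images.
- plate: Flat white dial plate 120 wide, 145 high, 5 thick (mm), about 0.16 kg, upright in the rack's slot. Origin: centre of its lower edge. z up, y along its width; the graduated face (black border, ticks, needle line) looks to the plate's -x, the plain face to +x; it may start at any heading. Solid for 38 mm below the top edge: pinch it there from above, tips at most 20 mm below the edge.
- hole (a point): Centre of the wide lower part of the plate's keyhole, 75 mm above the lower edge on the centre line; opening 30 mm wide, 28 mm high (61 to 89 mm above the lower edge). Axes as the plate's.
- seat (a point): On the plate's centre line, 103 mm above its lower edge: the stud's axis lies here when the plate hangs. The slot of the keyhole is 13 mm wide and runs from 89 to 107 mm above the lower edge, just above the wide opening. Axes as the plate's.
- rack: Fixed dark wooden block 80 x 150 x 33 mm, origin centre of its underside. A slot 7.5 mm wide and 124 mm long runs along its y; the plate stands in it, on the slot's floor 8 mm above the table (25 mm deep), with the same axes as the rack. The plate lifts straight up out of it.
- stand: Fixed lab stand: white base 110 x 150 x 24 mm, steel rod 12 mm in diameter, 214 mm high, with a 30 mm clamp block centred 200 mm up. Origin: on the table under the rod's axis; z up. A level stud stands out of the clamp along the stand's +x (outward): an 8 mm shank with a cross bar (60 mm wide, 24 high, 6 thick) and, 9 mm in front of the bar's outer face, a head of 20 mm diameter, 8 mm long.
- stud_axis (a point): Fixed point on the stud's axis, 60 mm outward of the rod's axis, 200 mm above the table; axes as the stand's. The stud is clamped rigidly at a different reach each time: the bar's outer face lies 0 to 45 mm outward of this point (head's nose 17 mm further); this is not measured: find it by touch. The plate hangs between bar and head. The head passes the wide opening, not the slot; the bar neither.
- battery: Bystander: lantern battery, 66 x 66 mm, 110 mm high, origin centre of its underside.
- switch: Bystander: knife switch on a wooden base 120 x 75 mm, 38 mm high in all, origin centre of its underside.
- coil: Bystander: copper coil on a black bobbin, 76 mm in diameter, 42 mm high, origin centre of its underside.
Mind the look-alikes: they are no part of the job. Several things look just like the stand: the one meant starts farthest from the robot's base. Several things have the shape of the plate; the one meant has the colours described above.

How it is judged (in metres and radians):
On the way, in this order (a step that is already met when the one before it is completed fails the run):
1. the plate is lifted clear of the rack in the gripper (height (world z) of plate above 0.045 m and contact force between the fingers and plate above 1 N), for 0.1 s.
2. still held, the plate is on the stud with the shank at the top of the slot and resting on it (contact force between the fingers and plate above 0.5 N and contact force between plate and stand above 0.3 N and z of stud_axis in the frame of plate above 0.098 m and y of stud_axis in the frame of plate between -0.005 and 0.005 m), for 0.1 s.
At the end, for the whole second after the job is handed in: The plate hangs at rest on the stud, shank at the top of its slot (stud axis at plate z 98 to 108 mm, within 5 mm of the centre line), upright within 0.2 rad, square to the stud within 0.4 rad, its graduated face outward (the rod on the plain side), carried by the stand and released (z of stud_axis in the frame of plate between 0.098 and 0.108 m and y of stud_axis in the frame of plate between -0.005 and 0.005 m and x of stand in the frame of plate above 0.03 m and angle between the x axis of plate and the x axis of stand, either way round below 0.4 rad and angle between plate's own z axis and vertical below 0.2 rad and contact force between plate and stand above 0.5 N and linear speed of plate below 0.03 m/s and angular speed of plate below 0.3 rad/s); the robot touches nothing.
It fails at once if the plate is pressed or knocked against the stand with more than 20 N (contact force between plate and stand above 20 N).
It fails at once if the gripper pushes the stand with more than 20 N (contact force between the fingers and stand above 20 N).
It fails at once if a bystander is moved by more than 25 mm (distance of any of battery, switch, coil from where it was at the start of the episode above 0.025 m).
It also fails if it takes over 53 s, if anything falls off the work surface, if the arm or the gripper's body presses on something with over 40 N, if the wrist force passes 120 N, or if a joint passes its speed limit or range.

ROBOT

A 7-joint arm with a two-finger parallel gripper is mounted at the origin on the work surface. World frame = base frame: x ahead of the robot, y to its left, z up, the work surface at z = 0. Lengths are in mm, angles in rad, forces in N, time in s.
With the tool pointing down it reaches from about 425 to 875 mm from the base axis. Payload 4.7 kg.
Tool frame: the origin (TCP) lies on the centre line of the jaws, within the pads' length; the fingertips stand 25 mm ahead of it and the grasp point (between the pads) lies 6 mm ahead of it; z points along the fingers, y is the line along which they close (so a half turn about z gives the same grasp; the last joint's range is limited). The gripper opens to 85 mm and grips with 20 to 120 N. Pads are 22 mm wide; open, the fingers measure 114 mm over their backs; the gripper's body (76 mm by 85 mm) begins 54 mm behind the grasp point. The pads swing forward as they close: fully open they stand 13 mm farther back than shut.
Start: joints at [1.154, 0.321, -0.07, 1.45, 0.023, 1.371, -0.057], TCP at [271.422, -590.637, 256.349] pointing down, gripper open.
Joint ranges: [-2.86, 2.86], [-0.3, 2.09], [-1.38, 1.24], [0.06, 2.45], [-1.56, 4.7], [0.09, 2.05], [-2.69, 2.69]. Speed limits (rad/s): [2.57, 2.57, 3.14, 3.14, 3.14, 3.14, 3.14].

INTERFACE

Orientations are given as a unit quaternion [x, y, z, w].
In Python, from station import ctrl gives the robot as it stands.
- The arm moves only by the tool move_arm, never from a script. Its argument "commands" is text: rows parted by semicolons, each of 5 numbers parted by spaces: the shift along the tool's x, y, z in units of 40 mm (1.0 is 40 mm), then the turn about the tool's z in degrees, then the closure, from -1 (fully open) to 1 (shut). A call has 1 to 20 rows; each row shifts and turns the commanded pose from where the row before left it, along the tool's axes as they then stand; what a row does not reach is not made up. A row lasts 1/12 s, in which the tool goes at most 41.7 mm and 7.16 degrees, less where a joint would pass 70% of its speed; a pose out of reach is approached as far as the arm can. A call is refused whole if a number of a shift passes 1 or a number of a turn 7.16, either way. A call with a gripper value outside its range is refused whole. The fingers move at their own pace and stop on an object; "newtons" is the grip in N (left out, the last holds). Time passes only in rows, so rows that do not move let the fingers close. It gives the time, the measured TCP pose, the force, the opening and the grip force at its end, in the units of the state.
- ctrl.observe(): the state, without advancing time (a new reading comes with each control period).
- ctrl.camera(name): name is "scene" or "top" or "wrist"; returns a dict with "pixels" (420x560x3 uint8, red, green, blue), "range_z" (420x560 float32, mm along the optical axis (not along the pixel's ray), 0 where there is no reading), "K" (3x3 intrinsics, pixels), "world_to_cam" (4x4, takes a point from world to camera coordinates); the wrist camera has in their place "tool_from_camera" (4x4, takes a point from camera to tool coordinates, whose origin is the TCP and whose axes are the flange's). Camera axes: x right, y down, z forward; pixel columns grow to the right and rows downward; lengths in mm; the calibration is good to about 2 mm. A picture is of the moment at which its call begins: read the wrist's pose just before it.
- ctrl.close_job(): hands the job in; it is judged then, once.
The state is a dict: "time": time; "joints": joint angles; "joint_vel": joint speeds; "effort": joint torques, N m; "tool_pos": TCP position; "tcp_rot": TCP orientation; "force": force on the tool from outside, world axes, zero at the start; "torque": the same for the moment, N m; "width": finger opening in mm; "grasp_force": force on a finger pad.
Only numpy, scipy, OpenCV 4.12 (cv2) and the standard library are available. Lean on these libraries where they do the work, as an engineer would, in place of code of your own. Each camera call takes 0.05 s, during which the arm holds its last target. There are 200 camera calls.

## Working session

There is one attempt and no reset: what is moved stays moved. The work goes in short steps, Python scripts to look and compute and a tool call to move; the robot and the scene stay as the last step left them, time stands still between calls to the robot, and variables do not carry over. Pictures are saved under pics/ and viewed, at most 10 in all, crops included, and the job is handed in when it is done.

Besides the shell and the picture viewer there is one more tool, called after "Call:" as name(argument=value, ...), one argument or row to a line, values as JSON. move_arm: Moves the arm, as the interface text tells. Its arguments: {"type":"object","properties":{"commands":{"type":"string"},"newtons":{"type":"number"}},"required":["commands"]}

```bash
mkdir -p pics; cat > h.py <<'E'
import numpy as np,cv2
from station import ctrl
def snap(n,save=None):
    d=ctrl.camera(n)
    if save: cv2.imwrite('pics/'+save,d['pixels'][:,:,::-1])
    return d
def world(d):
    z=d['range_z'].astype(float);K=d['K'];v,u=np.mgrid[:z.shape[0],:z.shape[1]]
    P=np.stack([(u-K[0,2])/K[0,0]*z,(v-K[1,2])/K[1,1]*z,z,np.ones_like(z)],-1)
    W=P@np.linalg.inv(d['world_to_cam']).T
    W[z==0]=np.nan
    return W[...,:3]
E
python3 - <<'E'
from h import *
for n in('top','scene'):
    d=snap(n,n+'1.png'); np.savez('/tmp/'+n+'.npz',p=d['pixels'],w=world(d))
s=ctrl.observe();print(s)
E
```

```text
{'time': 0.1, 'joints': array([ 1.15410439,  0.32177292, -0.07011408,  1.45155745,  0.02260652,
        1.37077622, -0.05688988]), 'joint_vel': array([ 0.000618  , -0.00139302, -0.0001208 , -0.00154843,  0.00061812,
       -0.00198898,  0.00159158]), 'effort': array([ 1.18970136e-03, -4.94877613e+01, -3.82878715e-01, -3.15207875e+01,
        1.32700126e-02,  7.43829820e-03,  4.19177252e-05]), 'tool_pos': array([ 271.22676514, -590.23215732,  255.31520485]), 'tcp_rot': array([ 9.76884289e-01,  2.13767026e-01, -2.27734036e-04, -8.32628824e-04]), 'force': array([-0.22213392,  0.20301837, -0.85133753]), 'torque': array([0.03806056, 0.01352173, 0.02726922]), 'grasp_force': 0.0, 'width': 85.3519672169617}
```

View pics/top1.png

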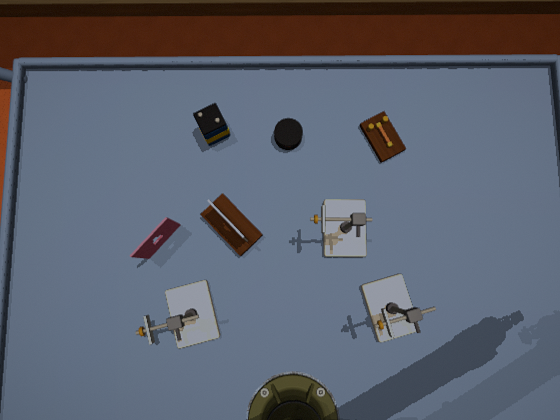

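View pics/scene1.png

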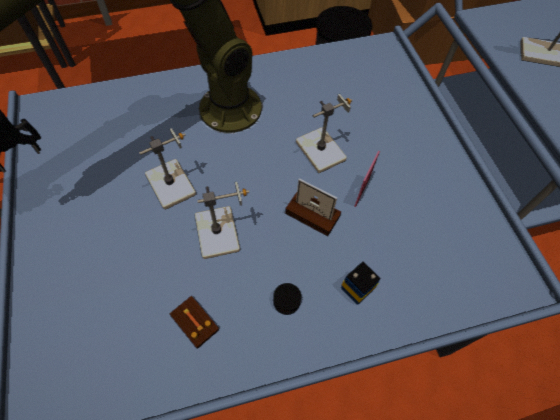

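```bash
python3 - <<'E'
from h import *
t=np.load('/tmp/top.npz');s=np.load('/tmp/scene.npz')
for n,f in(('top',t),('scene',s)):
    w=f['w']
    for uv in ((295,400),(231,225),(344,228)) if n=='top' else ((317,205),(216,228)): print(n,uv,w[uv[1],uv[0]])
def fit(m,name):
    P=m[:,:2].astype(np.float32); r=cv2.minAreaRect(P); print(name,len(P),r, 'zmax',m[:,2].max())
W=np.concatenate([t['w'].reshape(-1,3),s['w'].reshape(-1,3)]);src=np.r_[np.zeros(420*560),np.ones(420*560)]
cr=t['w'][225,231];cs=t['w'][228,344]
for k in(0,1):
    near=(np.hypot(*(W[:,:2]-cr[:2]).T)<110)&(src==k)
    m=near&(W[:,2]>26)&(W[:,2]<38);fit(W[m],'racktop')
    m=near&(W[:,2]>60)&(W[:,2]<165);fit(W[m],'plate');print(W[m].mean(0),np.percentile(W[m][:,2],[1,99]))
    near=(np.hypot(*(W[:,:2]-cs[:2]).T)<130)&(src==k)
    m=near&(W[:,2]>19)&(W[:,2]<28);fit(W[m],'base')
    m=near&(W[:,2]>185)&(W[:,2]<225);fit(W[m],'stud');print(W[m].mean(0))
p=s['p'];a=cv2.resize(p[170:265,185:350],None,fx=4.8,fy=4.8,interpolation=cv2.INTER_CUBIC)
cv2.imwrite('pics/crop1.png',a[:,:,::-1])
E
```

```text
top (295, 400) [67.30887039 -5.22384763 72.97845537]
top (231, 225) [473.3009776  139.69830415 152.03547427]
top (344, 228) [ 474.8540905  -136.74083633   44.03392492]
scene (317, 205) [495.00569389 160.8036456   67.56106251]
scene (216, 228) [ 484.78390227 -140.52089592   47.03000356]
racktop 1607 ((489.3540344238281, 152.52020263671875), (150.7404022216797, 79.70516967773438), 44.379798889160156) zmax 37.992859586571285
plate 129 ((489.67852783203125, 152.54385375976562), (119.8818130493164, 4.879609107971191), 44.8239631652832) zmax 158.1689327262227
[486.63788867 149.43119262 151.06386638] [ 86.19663636 158.04819727]
base 1758 ((479.220947265625, -142.06011962890625), (109.21442413330078, 149.18783569335938), 89.40311431884766) zmax 27.993053324047878
stud 535 ((471.88421630859375, -103.3709945678711), (133.07794189453125, 57.91244125366211), 78.01210021972656) zmax 220.53927965580192
[ 477.30295853 -106.29595136  208.86683296]
racktop 741 ((489.5466003417969, 151.86866760253906), (150.67477416992188, 82.17235565185547), 44.13090133666992) zmax 37.96234282196224
plate 716 ((489.41192626953125, 153.3419189453125), (120.10419464111328, 12.098495483398438), 43.3426399230957) zmax 158.68704432592403
[491.80755345 152.60870174 113.69303922] [ 60.87579955 156.48246036]
base 1368 ((480.4178161621094, -142.0707244873047), (109.73626708984375, 152.61537170410156), 89.0214614868164) zmax 27.998324647073332
stud 373 ((473.70562744140625, -103.96967315673828), (131.73020935058594, 57.56544494628906), 78.32532501220703) zmax 218.68660693456638
[ 481.68694486 -111.44805301  207.76105482]
```

View pics/crop1.png

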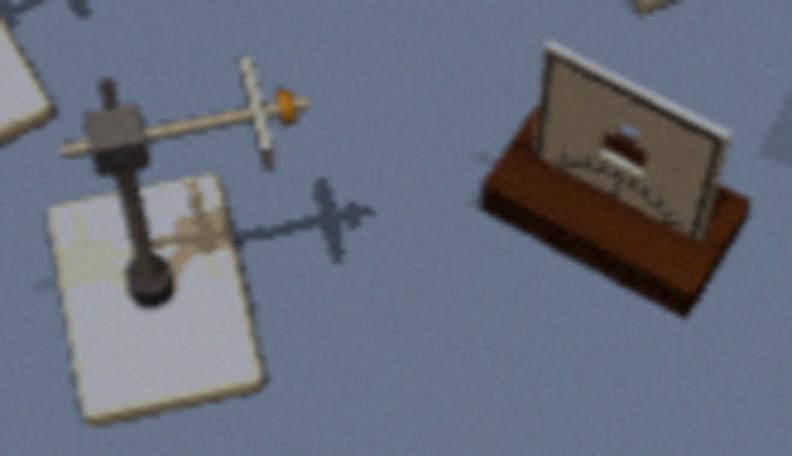

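```bash
cat >> h.py <<'E'
from scipy.spatial.transform import Rotation as R
def plan(tgt,head=None):
    """units of tool shift (x,y,z) to world tgt, and turn needed so tool y heads 'head' deg (shift in present axes)"""
    s=ctrl.observe();r=R.from_quat(s['tcp_rot']);M=r.as_matrix()
    d=r.inv().apply(np.array(tgt)-s['tool_pos'])/40
    h=np.degrees(np.arctan2(M[1,1],M[0,1]))
    print('t',s['time'],'pos',s['tool_pos'].round(1),'yhead',h.round(2),'xhead',np.degrees(np.arctan2(M[1,0],M[0,0])).round(2),'zaxis',M[:,2].round(4),'f',s['force'].round(2),'w',round(s['width'],1),s['grasp_force'])
    print('shift units',d.round(3),'turn',None if head is None else round((h-head+180)%360-180,2))
E
python3 - <<'E'
from h import *
for k in('top','scene'):
    w=np.load('/tmp/%s.npz'%k)['w'].reshape(-1,3)
    w=w[~np.isnan(w[:,0])]
    c=w[(abs(w[:,0]-479)<45)&(w[:,1]>-200)&(w[:,1]<20)]
    rod=c[(c[:,2]>40)&(c[:,2]<175)&(abs(c[:,1]+141)<15)];print(k,'rod',len(rod),np.percentile(rod,[5,50,95],0).round(1).tolist())
    st=c[(c[:,2]>180)&(c[:,2]<230)]
    for y in range(-170,0,6):
        q=st[(st[:,1]>=y)&(st[:,1]<y+6)]
        if len(q): print(y,len(q),np.r_[q[:,0].min(),np.median(q[:,0]),q[:,0].max(),q[:,2].min(),q[:,2].max()].round(1))
plan([480,-590,310],-45.6)
E
```

```text
top rod 93 [[468.5, -151.4, 42.4], [476.6, -137.6, 46.5], [490.4, -130.6, 113.3]]
-170 8 [476.2 478.8 481.  203.2 208.3]
-164 7 [476.3 478.6 480.7 203.9 206.1]
-158 25 [466.5 477.5 490.4 195.8 220.5]
-152 39 [466.  477.3 490.7 197.6 219.8]
-146 56 [441.5 468.8 491.1 202.3 220.2]
-140 49 [441.6 469.3 490.9 192.9 218.5]
-134 41 [466.3 477.4 491.1 193.9 220.4]
-128 33 [468.6 479.  489.5 190.1 216.6]
-122 11 [476.7 481.1 483.7 201.7 208.8]
-116 10 [476.7 480.1 483.8 201.3 206.7]
-110 11 [476.7 478.9 483.7 202.2 206.7]
-104 12 [476.6 480.1 483.9 201.  207.4]
-98 12 [476.9 480.3 483.9 201.8 206.1]
-92 8 [477.  480.1 483.9 202.1 206.9]
-86 12 [477.  480.6 483.8 200.2 206. ]
-80 12 [477.1 480.4 483.9 201.3 208.3]
-74 9 [477.1 481.3 506.9 202.6 211.9]
-68 105 [450.8 478.5 509.8 188.2 218. ]
-62 12 [477.2 480.4 484.3 200.7 207.4]
-56 23 [471.2 479.5 491.  200.1 214. ]
-50 22 [472.8 481.  490.5 201.4 215. ]
-44 8 [477.5 480.6 484.2 202.7 205.6]
-38 4 [477.5 481.  484.3 201.9 204. ]
scene rod 150 [[473.2, -151.4, 42.3], [483.4, -142.0, 78.4], [489.1, -131.9, 165.2]]
-170 8 [477.4 480.9 482.7 201
[... 301 characters left out ...]
4 481.5 483.7 202.6 208.6]
-116 8 [476.1 482.3 484.8 200.8 206.5]
-110 8 [475.5 479.9 482.1 200.1 205.1]
-104 7 [476.8 481.1 483.7 199.5 205.1]
-98 7 [478.5 481.3 483.4 201.2 208. ]
-92 7 [478.7 482.2 483.8 200.3 205.5]
-86 8 [476.5 480.1 483.  199.4 208.2]
-80 5 [479.5 480.7 483.6 200.2 206.5]
-74 22 [457.9 484.5 510.4 191.1 216.3]
-68 51 [452.1 484.9 511.4 191.5 216.3]
-62 7 [477.2 481.8 485.1 202.4 205.7]
-56 15 [476.  484.8 490.3 201.8 214.1]
-50 11 [476.5 484.7 491.2 202.1 214.1]
-44 8 [478.5 481.1 484.4 200.  205.9]
t 0.1 pos [ 271.2 -590.2  255.3] yhead -65.31 xhead 24.69 zaxis [-8.0e-04  1.5e-03 -1.0e+00] f [-0.22  0.2  -0.85] w 85.4 0.0
shift units [ 4.745  2.172 -1.371] turn -19.71
```

Call:
move_arm(
  commands="0.593 0.272 -0.171 0 -1;0.593 0.272 -0.171 0 -1;0.593 0.272 -0.171 0 -1;0.593 0.272 -0.171 0 -1;0.593 0.272 -0.171 0 -1;0.593 0.272 -0.171 0 -1;0.593 0.272 -0.171 0 -1;0.593 0.272 -0.171 0 -1;0 0 0 -6.57 -1;0 0 0 -6.57 -1;0 0 0 -6.57 -1;0 0 0 0 -1",
  newtons=40,
)

```text
time: 1.1
tool_pos: [480.3, -590.3, 310.0]
tcp_rot: [0.925, 0.379, -0.0, -0.001]
force: [-0.6, 0.4, -0.4]
width: 85.5
grasp_force: 0.0
```

```bash
python3 -c "
from h import *
plan([489.5,152.5,310],-45.6)"
```

```text
t 1.1 pos [ 480.3 -590.3  310. ] yhead -45.42 xhead 44.58 zaxis [-9.0e-04  1.2e-03 -1.0e+00] f [-0.63  0.39 -0.37] w 85.5 0.0
shift units [ 13.197 -13.065   0.023] turn 0.18
```

Call:
move_arm(
  commands="0.3 -0.3 0 0 -1;0.6 -0.6 0 0 -1;0.68 -0.673 0 0 -1;0.68 -0.673 0 0 -1;0.68 -0.673 0 0 -1;0.68 -0.673 0 0 -1;0.68 -0.673 0 0 -1;0.68 -0.673 0 0 -1;0.68 -0.673 0 0 -1;0.68 -0.673 0 0 -1;0.68 -0.673 0 0 -1;0.68 -0.673 0 0 -1;0.68 -0.673 0 0 -1;0.68 -0.673 0 0 -1;0.68 -0.673 0 0 -1;0.68 -0.673 0 0 -1;0.68 -0.673 0 0 -1;0.68 -0.673 0 0 -1;0.68 -0.673 0 0 -1;0.68 -0.673 0 0 -1",
)

```text
time: 2.77
tool_pos: [491.1, 150.7, 311.1]
tcp_rot: [0.927, 0.376, 0.0, 0.0]
force: [0.6, 0.2, 0.5]
width: 85.3
grasp_force: 0.0
```

Call:
move_arm(
  commands="0.08 -0.06 0 0 -1;0 0 0 0 -1;0 0 0 0 -1",
)

```text
time: 3.02
tool_pos: [492.1, 152.4, 310.7]
tcp_rot: [0.926, 0.377, -0.0, 0.0]
force: [0.7, -0.3, -0.6]
width: 85.2
grasp_force: 0.0
```

```bash
python3 - <<'E'
from h import *
plan([489.5,152.5,160],-45.6)
s=ctrl.observe();d=ctrl.camera('wrist')
T=np.eye(4);T[:3,:3]=R.from_quat(s['tcp_rot']).as_matrix();T[:3,3]=s['tool_pos']
d['world_to_cam']=np.linalg.inv(T@d['tool_from_camera']);w=world(d).reshape(-1,3)
w=w[np.hypot(w[:,0]-489.5,w[:,1]-152.5)<120]
for lo,hi in((145,160),(27,38)):
    q=w[(w[:,2]>lo)&(w[:,2]<hi)]
    if len(q)>5: print(len(q),cv2.minAreaRect(q[:,:2].astype(np.float32)),q.mean(0),np.percentile(q[:,2],[5,50,95]))
cv2.imwrite('pics/w1.png',d['pixels'][:,:,::-1])
E
```

```text
t 3.0167 pos [492.1 152.4 310.7] yhead -45.72 xhead 44.28 zaxis [-6.e-04 -9.e-04 -1.e+00] f [ 0.71 -0.35 -0.56] w 85.2 0.0
shift units [-0.041 -0.049  3.768] turn -0.12
1119 ((489.15716552734375, 152.81036376953125), (120.61830139160156, 5.390800476074219), 43.97565841674805) [492.14911014 155.87543125 152.71746697] [149.05303487 153.01176579 154.13087637]
9467 ((488.900146484375, 152.54580688476562), (150.07766723632812, 80.14921569824219), 43.84528732299805) [492.99537721 156.48224871  33.01589474] [31.69626579 33.02545676 34.34581535]
```

View pics/w1.png

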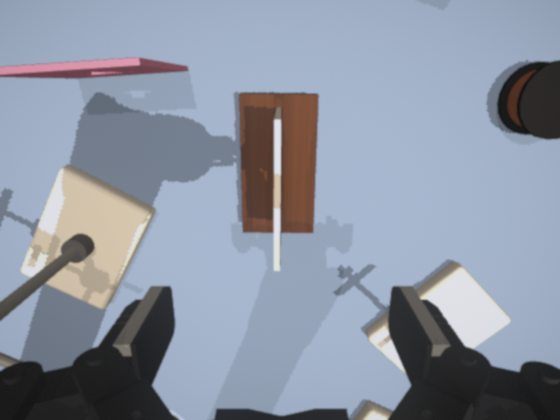

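Call:
move_arm(
  commands="-0.04 -0.055 0.4 0.25 -1;0 0 0.6 0 -1;0 0 0.6 0 -1;0 0 0.6 0 -1;0 0 0.6 0 -1;0 0 0.5 0 -1;0 0 0.3 0 -1;0 0 0.17 0 -1;0 0 0 0 -1;0 0 0 0 -1",
)

```text
time: 3.9
tool_pos: [490.1, 153.1, 160.8]
tcp_rot: [0.927, 0.375, 0.0, 0.0]
force: [-0.2, 0.1, 0.4]
width: 85.6
grasp_force: 0.0
```

```bash
python3 -c "
from h import *
plan([489.2,152.7,160],-46)"
```

```text
t 3.9 pos [490.1 153.1 160.8] yhead -45.94 xhead 44.06 zaxis [ 7.e-04  1.e-04 -1.e+00] f [-0.23  0.08  0.44] w 85.6 0.0
shift units [-0.023 -0.009  0.021] turn 0.06
```

Call:
move_arm(
  commands="-0.02 -0.01 0.02 0 0.3;0 0 0 0 0.6;0 0 0 0 1;0 0 0 0 1;0 0 0 0 1;0 0 0 0 1;0 0 0 0 1;0 0 0 0 1;0 0 0 0 1;0 0 0 0 1;0 0 0 0 1;0 0 0 0 1",
  newtons=60,
)

```text
time: 4.9
tool_pos: [489.0, 153.4, 159.7]
tcp_rot: [0.927, 0.376, 0.0, 0.0]
force: [1.1, -0.0, 3.0]
width: 3.4
grasp_force: 62.4
```

Call:
move_arm(
  commands="0 0 -0.1 0 1;0 0 -0.2 0 1;0 0 -0.2 0 1;0 0 -0.3 0 1;0 0 -0.3 0 1;0 0 -0.3 0 1;0 0 -0.3 0 1;0 0 -0.3 0 1;0 0 -0.3 0 1;0 0 -0.3 0 1;0 0 -0.2 0 1;0 0 -0.13 0 1;0 0 0 0 1;0 0 0 0 1",
)

```text
time: 6.07
tool_pos: [488.6, 153.3, 276.5]
tcp_rot: [0.927, 0.376, -0.0, 0.0]
force: [-0.8, 0.2, -1.3]
width: 3.4
grasp_force: 61.9
```

```bash
python3 - <<'E'
from h import *
plan([480.8,50,277],89)
d=snap('scene');w=world(d).reshape(-1,3);px=d['pixels'].reshape(-1,3)
m=(np.hypot(w[:,0]-489,w[:,1]-152)<75)&(w[:,2]>110)&(w[:,2]<240)
q=w[m];n=np.array([np.cos(np.radians(-46)),np.sin(np.radians(-46))]);l=np.array([-n[1],n[0]])
a=(q[:,:2]-[489,153.4])@n;b=(q[:,:2]-[489,153.4])@l
k=abs(a)<12;print(k.sum(),'z',np.percentile(q[k,2],[1,99]),'b',np.percentile(b[k],[1,99]),'tilt',np.polyfit(q[k,2],a[k],1),np.polyfit(b[k],a[k],1))
uv=np.argwhere(m.reshape(420,560));print(uv.min(0),uv.max(0))
E
```

```text
t 6.0667 pos [488.6 153.3 276.5] yhead -45.86 xhead 44.14 zaxis [-2.e-04 -1.e-04 -1.e+00] f [-0.82  0.16 -1.27] w 3.4 61.88667297363281
shift units [-1.938  1.717 -0.013] turn -134.86
940 z [126.8789289  239.03496846] b [-59.06860486  59.72636089] tilt [-3.97288329e-04  2.78148023e+00] [-6.42227412e-04  2.70897432e+00]
[161 297] [203 341]
```

Call:
move_arm(
  commands="0 0 0 -3 1;0 0 0 -6 1;0 0 0 -7 1;0 0 0 -7 1;0 0 0 -7 1;0 0 0 -7 1;0 0 0 -7 1;0 0 0 -7 1;0 0 0 -7 1;0 0 0 -7 1;0 0 0 -7 1;0 0 0 -7 1;0 0 0 -7 1;0 0 0 -7 1;0 0 0 -7 1;0 0 0 -7 1;0 0 0 -7 1;0 0 0 -7 1;0 0 0 -7 1;0 0 0 -6.8 1",
)

```text
time: 7.78
tool_pos: [488.2, 153.1, 275.7]
tcp_rot: [0.006, 1.0, -0.0, -0.001]
force: [-0.6, 1.0, -1.2]
width: 3.5
grasp_force: 61.9
```

```bash
python3 -c "
from h import *
plan([480.8,20,277],89)"
```

```text
t 7.7833 pos [488.2 153.1 275.7] yhead 89.29 xhead 179.29 zaxis [-1.8e-03 -2.0e-04 -1.0e+00] f [-0.6   1.   -1.21] w 3.5 61.86426401138306
shift units [ 0.144 -3.33  -0.033] turn 0.29
```

Call:
move_arm(
  commands="0.014 -0.2 0 0.1 1;0.014 -0.4 0 0.1 1;0.014 -0.5 0 0.1 1;0.02 -0.5 0 0 1;0.02 -0.5 0 0 1;0.02 -0.5 0 0 1;0.02 -0.4 0 0 1;0.02 -0.23 -0.03 0 1;0 -0.1 0 0 1;0 0 0 0 1;0 0 0 0 1;0 0 0 0 1",
)

```text
time: 8.78
tool_pos: [479.9, 21.6, 277.8]
tcp_rot: [0.011, 1.0, 0.0, -0.0]
force: [-0.9, -0.5, -1.5]
width: 3.6
grasp_force: 61.9
```

```bash
python3 - <<'E'
from h import *
plan([480.8,-30,277],89)
d=snap('scene');w=world(d);np.savez('/tmp/s2.npz',p=d['pixels'],w=w)
m=(abs(w[...,0]-480)<75)&(abs(w[...,1]-20)<12)&(w[...,2]>110)&(w[...,2]<260)
q=w[m];print(len(q),np.percentile(q,[1,50,99],0).round(1).tolist(),'tilt',np.polyfit(q[:,2],q[:,1],1),np.polyfit(q[:,0],q[:,1],1))
t=snap('top');tw=world(t).reshape(-1,3)
for nm,W in(('sc',w.reshape(-1,3)),('top',tw)):
    q=W[(abs(W[:,0]-480)<75)&(abs(W[:,1]-20)<12)&(W[:,2]>120)&(W[:,2]<262)];print(nm,len(q), q.min(0),q.max(0))
    s=W[(abs(W[:,0]-480)<14)&(W[:,1]<-32)&(W[:,1]>-125)&(W[:,2]>185)&(W[:,2]<216)];print(np.percentile(s,[0,50,100],0).round(1).tolist())
    b=W[(abs(W[:,0]-480)<45)&(abs(W[:,1]+69)<7)&(W[:,2]>185)&(W[:,2]<222)];print('bar',np.percentile(b,[1,99],0).round(1).tolist(),np.polyfit(b[:,0],b[:,1],1))
cv2.imwrite('pics/c2.png',cv2.resize(d['pixels'][150:260,185:335],None,fx=5,fy=5,interpolation=cv2.INTER_CUBIC)[:,:,::-1])
E
```

```text
t 8.7833 pos [479.9  21.6 277.8] yhead 88.72 xhead 178.72 zaxis [-1.e-04  5.e-04 -1.e+00] f [-0.93 -0.5  -1.52] w 3.6 61.8513822555542
shift units [-0.05  -1.29   0.019] turn -0.28
276 [[420.1, 16.9, 129.2], [503.5, 18.4, 185.9], [540.7, 23.0, 258.9]] tilt [4.47391791e-04 1.86272635e+01] [-1.15147427e-02  2.44407615e+01]
sc 283 [418.28870548  12.86642108 126.08241408] [541.14911947  29.06121222 261.85784451]
[[466.3, -124.7, 196.2], [481.3, -69.4, 205.1], [492.9, -37.8, 215.7]]
bar [[453.6, -75.5, 190.1], [511.2, -62.5, 216.4]] [-3.74564987e-04 -6.66751377e+01]Traceback (most recent call last):
  File "<stdin>", line 8, in <module>
    return umr_minimum(a, axis, None, out, keepdims, initial, where)
ValueError: zero-size array to reduction operation minimum which has no identity
```

Call:
move_arm(
  commands="-0.01 -0.1 0 0 1;-0.01 -0.2 0 0 1;0 -0.25 0 0 1;0 -0.25 0 0 1;0 -0.2 0.02 -0.2 1;0 -0.15 0 0 1;0 -0.05 0 0 1;0 0 0 0 1;0 0 0 0 1;0 0 0 0 1",
)

```text
time: 9.72
tool_pos: [479.7, -27.1, 277.1]
tcp_rot: [0.01, 1.0, 0.0, 0.0]
force: [-0.4, -0.2, -1.8]
width: 3.4
grasp_force: 61.9
```

```bash
python3 - <<'E'
from h import *
plan([480.7,-62,276.7],89)
d=snap('scene');w=world(d)
W=w.reshape(-1,3);yc=ctrl.observe()['tool_pos'][1]
q=W[(abs(W[:,0]-480)<75)&(abs(W[:,1]-yc)<9)&(W[:,2]>110)&(W[:,2]<250)];print(len(q),np.percentile(q,[1,50,99],0).round(1).tolist(),np.polyfit(q[:,0],q[:,1],1))
b=W[(abs(W[:,0]-480)<45)&(abs(W[:,1]+69)<7)&(W[:,2]>185)&(W[:,2]<222)];print('bar',np.percentile(b,[1,99],0).round(1).tolist())
cv2.imwrite('pics/c2.png',cv2.resize(d['pixels'][150:260,185:335],None,fx=5,fy=5,interpolation=cv2.INTER_CUBIC)[:,:,::-1])
E
```

```text
t 9.7167 pos [479.7 -27.1 277.1] yhead 88.89 xhead 178.89 zaxis [ 1.e-04  2.e-04 -1.e+00] f [-0.38 -0.23 -1.78] w 3.4 61.85111045837402
shift units [-0.042 -0.872  0.009] turn -0.11
184 [[428.1, -31.4, 127.0], [509.4, -30.3, 182.3], [541.0, -26.9, 247.6]] [-4.66942031e-03 -2.76427036e+01]
bar [[453.7, -75.5, 192.9], [511.2, -62.5, 215.7]]
```

View pics/c2.png

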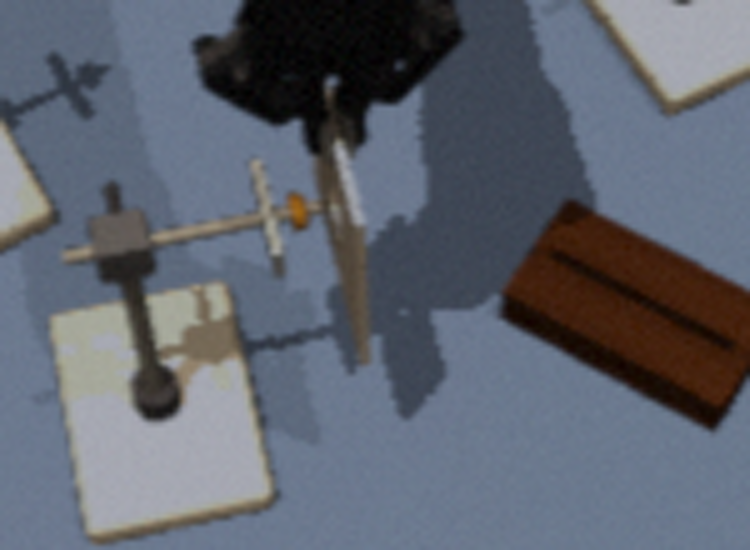

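Call:
move_arm(
  commands="-0.03 0 0.01 0 1;0 -0.1 0 0 1;0 -0.1 0 0 1;0 -0.1 0 0 1;0 -0.1 0 0 1;0 0 0 0 1;0 0 0 0 1",
)

```text
time: 10.35
tool_pos: [480.5, -44.2, 276.6]
tcp_rot: [0.011, 1.0, 0.0, -0.0]
force: [-0.7, 0.3, -0.9]
width: 3.4
grasp_force: 61.8
```

Call:
move_arm(
  commands="0 -0.05 0 0 1;0 -0.05 0 0 1;0 -0.05 0 0 1;0 0 0 0 1;0 0 0 0 1",
)

```text
time: 10.77
tool_pos: [480.4, -49.9, 276.6]
tcp_rot: [0.01, 1.0, -0.0, -0.0]
force: [0.3, 0.3, -1.7]
width: 3.8
grasp_force: 61.8
```

Call:
move_arm(
  commands="0 -0.04 0 0 1;0 -0.04 0 0 1;0 -0.04 0 0 1;0 -0.04 0 0 1;0 0 0 0 1;0 0 0 0 1",
)

```text
time: 11.27
tool_pos: [480.3, -56.3, 276.6]
tcp_rot: [0.01, 1.0, 0.0, -0.0]
force: [1.2, -0.1, -1.5]
width: 3.2
grasp_force: 61.8
```

Call:
move_arm(
  commands="0 -0.03 0 0 1;0 -0.03 0 0 1;0 0 0 0 1;0 0 0 0 1",
)

```text
time: 11.6
tool_pos: [480.2, -58.6, 276.6]
tcp_rot: [0.01, 1.0, -0.0, -0.0]
force: [0.3, -0.4, -1.1]
width: 3.3
grasp_force: 61.8
```

Call:
move_arm(
  commands="0 -0.03 0 0 1;0 0 0 0 1;0 -0.03 0 0 1;0 0 0 0 1",
)

```text
time: 11.93
tool_pos: [480.2, -59.9, 276.7]
tcp_rot: [0.01, 1.0, 0.001, 0.0]
force: [-0.2, 3.8, -0.6]
width: 3.5
grasp_force: 62.0
```

Call:
move_arm(
  commands="-0.01 0.07 0 0 1;0 0 0 0 1;0 0 0 0 1;0 0 0 0 1",
)

```text
time: 12.27
tool_pos: [480.6, -58.6, 276.6]
tcp_rot: [0.01, 1.0, -0.0, -0.0]
force: [-1.0, 0.2, -1.0]
width: 3.4
grasp_force: 61.9
```

Call:
move_arm(
  commands="0 0 0.08 0 1;0 0 0.08 0 1;0 0 0.06 0 1;0 0 0.06 0 1;0 0 0.04 0 1;0 0 0 0 1;0 0 0 0 1",
)

```text
time: 12.85
tool_pos: [480.6, -58.2, 263.7]
tcp_rot: [0.01, 1.0, -0.0, -0.0]
force: [0.8, -0.2, -0.8]
width: 3.4
grasp_force: 61.9
```

Call:
move_arm(
  commands="0 0 0.05 0 1;0 0 0.05 0 1;0 0 0.05 0 1;0 0 0 0 1;0 0 0 0 1",
)

```text
time: 13.27
tool_pos: [480.5, -58.2, 257.7]
tcp_rot: [0.01, 1.0, -0.0, -0.0]
force: [-0.4, -0.0, -1.1]
width: 3.7
grasp_force: 61.9
```

Call:
move_arm(
  commands="0 0 0.05 0 1;0 0 0.04 0 1;0 0 0.04 0 1;0 0 0 0 1;0 0 0 0 1",
)

```text
time: 13.68
tool_pos: [480.5, -58.2, 252.5]
tcp_rot: [0.01, 1.0, 0.0, -0.0]
force: [-0.6, -0.3, -0.4]
width: 3.5
grasp_force: 61.9
```

Call:
move_arm(
  commands="0 0 0.03 0 1;0 0 0 0 1;0 0 0.03 0 1;0 0 0 0 1;0 0 0 0 1",
)

```text
time: 14.1
tool_pos: [480.6, -58.1, 250.2]
tcp_rot: [0.01, 1.0, -0.0, -0.0]
force: [-0.1, -0.6, -2.6]
width: 3.5
grasp_force: 61.9
```

Call:
move_arm(
  commands="0 0 0.025 0 1;0 0 0 0 1;0 0 0.025 0 1;0 0 0 0 1;0 0 0 0 1",
)

```text
time: 14.52
tool_pos: [480.7, -58.2, 248.5]
tcp_rot: [0.01, 1.0, -0.0, 0.0]
force: [-0.5, 0.4, -0.1]
width: 3.4
grasp_force: 62.3
```

Call:
move_arm(
  commands="0 0 0.02 0 1;0 0 0 0 1;0 0 0 0 1",
)

```text
time: 14.77
tool_pos: [480.8, -58.1, 248.3]
tcp_rot: [0.01, 1.0, -0.0, 0.0]
force: [-2.2, -0.7, 5.6]
width: 3.4
grasp_force: 63.0
```

Call:
move_arm(
  commands="0 0 0 0 1;0 0 0 0 1",
)

```text
time: 14.93
tool_pos: [480.8, -58.2, 248.2]
tcp_rot: [0.01, 1.0, -0.0, 0.0]
force: [-1.8, -0.1, 4.7]
width: 3.3
grasp_force: 63.0
```

Call:
move_arm(
  commands="0 0 -0.01 0 1;0 0 0 0 1;0 0 0 0 0.9;0 0 0 0 0.8;0 0 0 0 0.7;0 0 0 0 0.6;0 0 0 0 0.4;0 0 0 0 0.2;0 0 0 0 0;0 0 0 0 -0.2;0 0 0 0 -0.2;0 0 0 0 -0.2",
  newtons=20,
)

```text
time: 15.93
tool_pos: [480.6, -58.1, 247.8]
tcp_rot: [0.01, 1.0, -0.0, 0.0]
force: [0.1, 0.5, -0.6]
width: 50.9
grasp_force: 0.0
```

```bash
python3 - <<'E'
from h import *
d=snap('scene');w=world(d);W=w.reshape(-1,3)
q=W[(abs(W[:,0]-480)<75)&(abs(W[:,1]+58)<9)&(W[:,2]>90)&(W[:,2]<225)&((abs(W[:,2]-200)>18)|(W[:,0]>515))];print(len(q),np.percentile(q,[1,50,99],0).round(1).tolist(),np.polyfit(q[:,0],q[:,1],1),np.polyfit(q[:,2],q[:,1],1))
cv2.imwrite('pics/c3.png',cv2.resize(d['pixels'][150:260,185:335],None,fx=5,fy=5,interpolation=cv2.INTER_CUBIC)[:,:,::-1])
print(ctrl.observe())
E
```

```text
100 [[439.2, -62.6, 98.3], [533.6, -61.5, 159.1], [541.6, -57.6, 223.5]] [ 8.19097251e-03 -6.52511022e+01] [ 2.85850779e-03 -6.14411287e+01]
{'time': 15.9833, 'joints': array([ 0.6631234 , -0.00732527, -0.58943002,  1.84229954, -0.00411397,
        1.30536166,  1.62541161]), 'joint_vel': array([-0.00136273,  0.00163116, -0.00021855, -0.00035475, -0.00045755,
        0.00075483, -0.00105257]), 'effort': array([ 2.81969378e-04, -2.59226829e+01,  1.21269473e-01, -3.09739816e+01,
        1.39044397e-02,  8.22842758e-04,  2.99628073e-05]), 'tool_pos': array([480.64061011, -58.14709149, 247.81353294]), 'tcp_rot': array([ 1.00846368e-02,  9.99949147e-01, -5.16765557e-05,  8.13846055e-06]), 'force': array([-0.01733349,  0.10490975,  0.16910307]), 'torque': array([-0.04528537,  0.0233216 ,  0.01432106]), 'grasp_force': 0.0, 'width': 51.36651834829466}
```

View pics/c3.png

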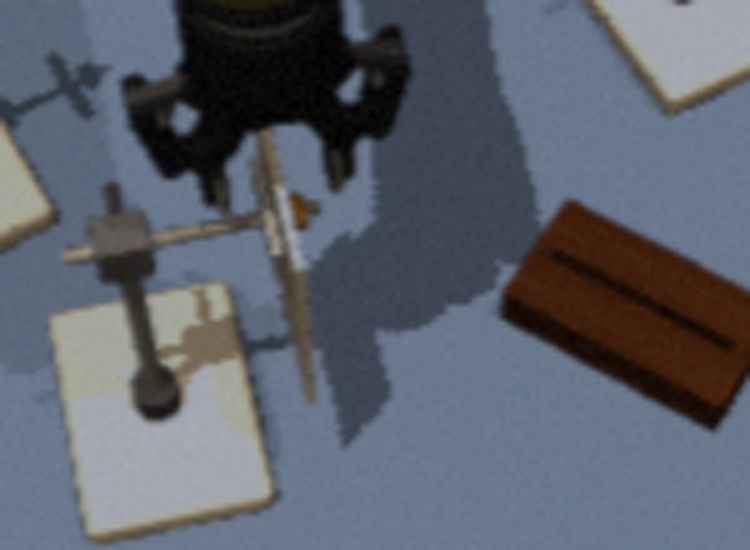

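Call:
move_arm(
  commands="0 0 -0.1 0 -0.2;0 0 -0.2 0 -0.2;0 0 -0.4 0 -0.2;0 0 -0.5 0 -0.2;0 0 -0.5 0 -0.2;0 0 -0.3 0 -0.2;0 0 0 0 -0.2;0 0 0 0 -0.2;0 0 0 0 -0.2;0 0 0 0 -0.2;0 0 0 0 -0.2;0 0 0 0 -0.2;0 0 0 0 -0.2;0 0 0 0 -0.2;0 0 0 0 -0.2;0 0 0 0 -0.2;0 0 0 0 -0.2;0 0 0 0 -0.2",
)

```text
time: 17.48
tool_pos: [480.6, -58.1, 327.8]
tcp_rot: [0.01, 1.0, -0.0, 0.0]
force: [0.3, 0.3, -0.1]
width: 51.7
grasp_force: 0.0
```

```bash
python3 - <<'E'
from h import *
for k in('scene','top'):
    d=snap(k);W=world(d).reshape(-1,3)
    q=W[(abs(W[:,0]-480)<75)&(abs(W[:,1]+58)<12)&(W[:,2]>90)&(W[:,2]<260)&((abs(W[:,2]-200)>18)|(W[:,0]>515))]
    print(k,len(q),np.percentile(q,[1,50,99],0).round(1).tolist())
    e=q[q[:,2]>232];print('top edge',len(e),np.polyfit(e[:,0],e[:,2],1),e[:,0].min(),e[:,0].max())
print(ctrl.close_job())
E
```

```text
scene 212 [[423.6, -62.4, 100.9], [511.7, -60.3, 228.5], [541.7, -55.7, 246.4]]
top edge 98 [-1.60147573e-02  2.50149496e+02] 419.2867038160143 541.30783818699
top 67 [[421.1, -59.1, 110.6], [443.3, -56.0, 140.9], [478.8, -54.9, 171.6]]Traceback (most recent call last):
  File "<stdin>", line 6, in <module>
    raise TypeError("expected non-empty vector for x")
TypeError: expected non-empty vector for x
```

Level (about 0.016 rad), top edge near 242 mm, gripper clear: handing in.

```bash
python3 -c "
from station import ctrl
print(ctrl.close_job())"
```

```text
the job is handed in; nothing more can be done
None
```

The plate hangs by its keyhole on the stud of the farthest stand, graduated face outward and level to about 0.02 rad, with the gripper released and clear; wrist readings during stud contact stayed under about 6 N, and I handed the job in at about 17.6 s but got no verdict back.

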